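# Turn the seed-counting bar to match the sample dish

## Robot

A 6-joint arm with a two-finger parallel gripper is mounted at the origin on the work surface. World frame = base frame: x ahead of the robot, y to its left, z up, the work surface at z = 0. Lengths are in mm, angles in rad, forces in N, time in s.
With the tool pointing down it reaches from about 300 to 775 mm from the base axis. Payload 14.6 kg.
Tool frame: the origin (TCP) lies midway between the tips of the shut fingers; the grasp point (between the pads) lies 19 mm behind it; x points along the fingers, z is the direction in which the jaws open and shut, and the axes are right-handed (so a half turn about x gives the same grasp; the last joint's range is limited). The gripper opens to 94 mm and grips with 3 to 60 N. Pads are 16 mm wide; open, the fingers measure 119 mm over their backs; the gripper's body (75 mm by 177 mm) begins 78 mm behind the grasp point.
Start: joints at [-1.193, 0.3, 1.521, -0, 1.321, -0.067], TCP at [236.644, -496.476, 175.646] pointing down, gripper open.
Joint ranges: [-3.03, 3.03], [-0.79, 2.21], [0.23, 2.52], [-1.04, 4.18], [0, 3.07], [-2.55, 2.55]. Speed limits (rad/s): [2.22, 2.22, 2.57, 3.14, 3.14, 3.14].

## Interface

Orientations are given as [roll, pitch, yaw] about the fixed x, y, z axes, in that order (R = Rz(yaw) Ry(pitch) Rx(roll)).
In Python, from cell import * gives the robot as it stands.
- The arm moves only by the tool play_rows, never from a script. Its argument "motion" is one flat list of numbers, 7 for each row, row after row: the turn, a rotation vector about the tool's x, y, z in rad, then the shift along the tool's x, y, z in m, then the closure, from -1 (fully open) to 1 (shut), so that 0 is half open. In form: [rx, ry, rz, x, y, z, fingers, rx, ry, rz, x, y, z, fingers, ...]. A call has 1 to 20 rows; each row shifts and turns the pose as measured when the row begins, along the tool's axes as they then stand; what a row does not reach is not made up. A row lasts 1/10 s, in which the tool goes at most 50 mm and 8.59 degrees, less where a joint would pass 70% of its speed; a pose out of reach is approached as far as the arm can. A call with a gripper value outside its range is refused whole. The fingers move at their own pace and stop on an object; "newtons" is the grip in N (left out, the last holds). Time passes only in rows, so rows that do not move let the fingers close. It gives the time, the measured TCP pose, the force and the opening at its end, in the units of the state.
- read_state(): the state, without advancing time (a new reading comes with each control period).
- camera(name): name is "scene" or "top" or "wrist"; returns (picture, depth): 420x560x3 uint8, blue, green, red; 420x560 float32, mm along the optical axis (not along the pixel's ray), 0 where there is no reading.
- camera_params(name): a dict with "fx", "fy", "cx", "cy" (pixels), "k1" (the pictures are not rectified: a ray, as slopes to the right and down, at radius r is drawn at 1 + k1 r^2 times it, then the intrinsics apply), "T" (4x4, takes a point from camera to world coordinates). Camera axes: x right, y down, z forward; pixel columns grow to the right and rows downward; lengths in mm; the calibration is good to about 2 mm. A picture is of the moment at which its call begins: read the wrist's pose just before it. camera_params takes no time and is no camera call; for the wrist camera it gives the pose at the moment of the call.
- sign_off(): hands the job in, once; it reports no verdict.
Trained networks look in the newest picture that a camera, given by its name, has taken for a name from the list of things; names that differ only in an ending like _2 or _b are one class to them, and where a whole thing is asked for, a point or a joint stands for the part that bears it (a point fixed in the world has none). Each returns a list of dicts, best first, with "conf" (0 to 1); they miss things now and then, are a little off and sometimes report something else, mostly with a low value. They report only what shows in the picture. A call takes as long as a camera call. They do not tell look-alikes from the thing itself.
- masks_of(camera, name): "region" (420x560 bool, what is visible of it).
- place_of(camera, name): "at" ([x, y, z] in mm, in the coordinates of the camera as it stood for that picture, good to about 4 mm: a listed point, or the origin of a listed thing).
The state is a dict: "clock": time; "joints": joint angles; "qd": joint speeds; "effort": joint torques, N m; "eef_pos": TCP position; "eef_rot": TCP orientation; "wrist_force": force on the tool from outside, world axes, zero at the start; "moment": the same for the moment, N m; "finger_gap": finger opening in mm.
Only numpy, scipy, OpenCV 4.12 (cv2) and the standard library are available. Lean on these libraries where they do the work, as an engineer would, in place of code of your own. Each camera call takes 0.05 s, during which the arm holds its last target.

## Task

Roll the square wooden counting bar over on its rubber mat, a face at a time and without lifting it off the mat, until the face on top has as many pockets as there are seed balls in the sample dish on the ledge behind the metal fence. Finish with the bar slid fully home, flat against the fence along its whole length, and let go of it. Leave the dishes, the cup and the pen where they are.

Things in the scene. Friction and masses are not known exactly. Their poses are not given: they have to be found in the camera images.
- bar_center (a point): centre of the loose pale wooden square bar, 150 mm long (x), 45 x 45 mm, 0.14-0.28 kg. Dark shallow pockets on its sides (flat to the touch): +z has 1, -y 2, -z 3, +y 4. At the start +z is up and -y faces away from the fence. Mat friction 0.8-1.2: a level push slides the bar; pushed forward and up, on an arc about its far lower edge, it tips over that edge
- face2 (a point): centre of the bar's 2-pocket side (22.5 mm from bar_center)
- face3 (a point): centre of the bar's 3-pocket side (22.5 mm from bar_center), underneath at the start
- face4 (a point): centre of the bar's 4-pocket side (22.5 mm from bar_center), towards the fence at the start
- station: fixed board, origin on the table, top 6 mm above it. Rubber mat (for the bar): x = -130 to 130, y = -155 to 110 mm. Aluminium fence along x, 240 mm long, 14 thick, top 38 mm above the table, its face to the bar at y = 110 mm: a bar that is home has its centre at y = 87.5. At the start there is room for two rolls towards the fence and one away from it
- sample_spot (a point): middle of the ledge behind the fence where the sample dish stands (station x = 0, y = +170 mm, 6 mm above the table)
- dish2: round white loose dish, 64 mm across, 12 mm high, 120 g, holding 2 black seed balls (17 mm, fixed in it). Origin at the centre of its underside. One of the three dishes stands on the sample spot, the other two on the spare board. Leave it alone
- dish3: round white loose dish, 64 mm across, 12 mm high, 120 g, holding 3 black seed balls (17 mm, fixed in it). Origin at the centre of its underside. One of the three dishes stands on the sample spot, the other two on the spare board. Leave it alone
- dish4: round white loose dish, 64 mm across, 12 mm high, 120 g, holding 4 black seed balls (17 mm, fixed in it). Origin at the centre of its underside. One of the three dishes stands on the sample spot, the other two on the spare board. Leave it alone
- spare_board: fixed plywood board, 190 mm along x, 90 mm along y, 6 mm thick, carrying the two dishes that are not the sample. Origin under its centre
- cup: loose white paper cup, 72 mm across, 85 mm high; origin at the centre of its underside. Leave it alone
- pen: loose black marker pen lying on the table, 130 mm long, 16 mm thick, axis x. Leave it alone
There are look-alikes about, which are no part of the job. Of the things like the part that bears bar_center, leave any that is turquoise; of the rest the smaller one is meant.

How it is judged:
By the outcome, as a careful person would: the job done as asked, in the order asked, and still so for the second after the job is handed in, with the robot touching nothing.
It also fails if it takes over 48 s, if anything falls off the work surface, if the arm or the gripper's body presses on something with over 40 N, if the wrist force passes 120 N, or if a joint passes its speed limit or range.

## Working session

There is one attempt and no reset: what is moved stays moved. The work goes in short steps, Python scripts to look and compute and a tool call to move; the robot and the scene stay as the last step left them, time stands still between calls to the robot, and variables do not carry over. Pictures are saved under pics/ and viewed, and the job is handed in when it is done.

Besides the shell and the picture viewer there is one more tool, called after "Call:" as name(argument=value, ...) on one line, values as JSON. play_rows: Moves the arm, as the interface text tells. Its arguments: {"type":"object","properties":{"motion":{"type":"array","items":{"type":"number"}},"newtons":{"type":"number"}},"required":["motion"]}

```bash
ls; mkdir -p pics
cat > h.py <<'E'
from cell import *
import numpy as np, cv2
from scipy.spatial.transform import Rotation as R
def snap(cam,fn):
    p=camera_params(cam); im,d=camera(cam); cv2.imwrite('pics/'+fn,im); return im,d,p
def unproj(p,u,v,z):
    xd=(u-p['cx'])/p['fx']; yd=(v-p['cy'])/p['fy']
    x,y=xd,yd
    for _ in range(20):
        s=1+p['k1']*(x*x+y*y); x,y=xd/s,yd/s
    T=np.array(p['T']); return T[:3,:3]@np.array([x*z,y*z,z])+T[:3,3]
def w(p,a):
    T=np.array(p['T']); return T[:3,:3]@np.array(a)+T[:3,3]
E
python3 - <<'E'
from h import *
print(read_state())
for c in ['scene','top']:
    im,d,p=snap(c,c+'0.png')
    print(c,p)
    for n in ['bar_center','station','dish2','dish3','dish4','spare_board','cup','pen','face2','face4','sample_spot']:
        r=place_of(c,n); print(n,[(round(q['conf'],2),w(p,q['at']).round(1).tolist()) for q in r])
print(read_state()['clock'])
E
```

```text
pics
{'clock': 0.0, 'joints': array([-1.19259058e+00,  3.00445872e-01,  1.52161643e+00,  1.32329770e-05,
        1.32069405e+00, -6.66081463e-02]), 'qd': array([ 0.00131959, -0.00032261,  0.00089274,  0.00049428, -0.0003284 ,
       -0.00014254]), 'effort': array([ 3.07267692e-03, -5.31791639e+01, -3.52731442e+01,  7.09113549e-02,
        2.43796018e-02, -8.73013005e-05]), 'eef_pos': array([ 236.54137252, -496.19237632,  175.08523828]), 'eef_rot': array([3.0639705 , 1.56963256, 1.93798478]), 'wrist_force': array([ 0.11103554, -0.32242924,  0.0684734 ]), 'moment': array([ 0.01905813, -0.02670974,  0.04702375]), 'finger_gap': 94.00445351075142}
scene {'fx': 419.4617308319967, 'fy': 419.4617308319967, 'cx': 275.48775688023966, 'cy': 204.46764984810247, 'k1': -0.004565480429859954, 'T': array([[-6.89652986e-01,  5.59082939e-01, -4.60222800e-01,
         1.04633756e+03],
       [ 7.23957281e-01,  5.18045597e-01, -4.55537721e-01,
         5.67504659e+02],
       [-1.62669730e-02, -6.47344597e-01, -7.62023857e-01,
         1.05450190e+03],
       [ 0.00000000e+00,  0.00000000e+00,  0.000000
[... 2123 characters left out ...]
1]), (0.57, [582.1, 132.8, 4.8])]
spare_board [(0.87, [588.5, -381.1, -1.4])]
cup [(0.75, [386.5, 377.3, -0.4])]
pen [(0.52, [604.0, 364.9, 2.2])]
face2 [(0.94, [312.5, -204.8, 21.8]), (0.86, [576.6, -103.1, 26.3]), (0.85, [283.3, -443.3, 27.5]), (0.82, [296.7, -192.3, -1.7]), (0.65, [585.3, -52.7, 28.1]), (0.59, [305.5, -496.4, 27.4]), (0.58, [290.1, -464.9, -3.4]), (0.58, [276.5, -176.9, 26.1])]
face4 [(0.94, [312.5, -204.8, 21.8]), (0.86, [576.6, -103.1, 26.3]), (0.85, [283.3, -443.3, 27.5]), (0.82, [296.7, -192.3, -1.7]), (0.65, [585.3, -52.7, 28.1]), (0.59, [305.5, -496.4, 27.4]), (0.58, [290.1, -464.9, -3.4]), (0.58, [276.5, -176.9, 26.1])]
sample_spot [(0.89, [581.6, 131.1, 8.8])]
1.2
```

View pics/scene0.png

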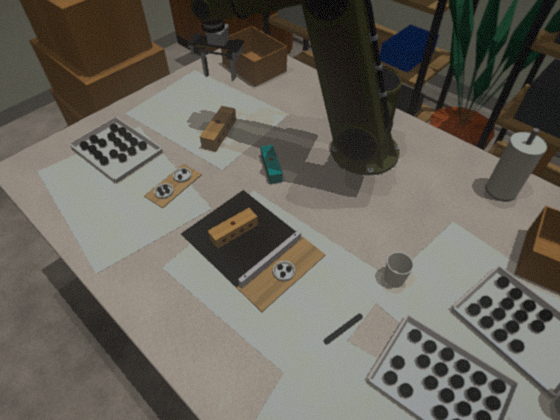

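View pics/top0.png

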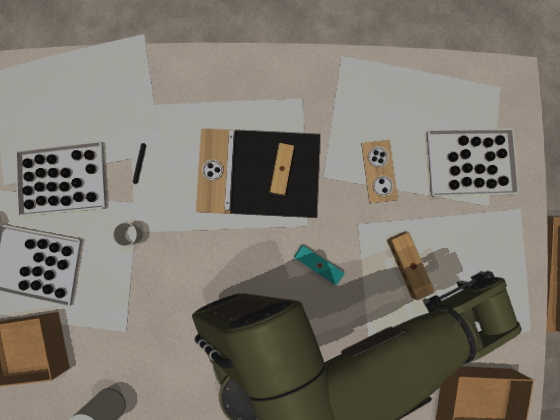

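The bar sits on the black mat (top view ≈(282,169)), slightly yawed. The turquoise bar and the larger brown bar lie off the mat. The fence is at col ≈230 and the sample dish at (213,170). I'll zoom in.

Run:
```python
import cv2,numpy as np
a=cv2.imread('pics/scene0.png');b=cv2.imread('pics/top0.png')
z=lambda i,x0,x1,y0,y1,s:cv2.resize(i[y0:y1,x0:x1],(s*(x1-x0),s*(y1-y0)),interpolation=cv2.INTER_CUBIC)
A=z(a,175,335,185,305,4);B=z(b,190,330,120,225,4)
C=z(a,140,205,155,215,4)
cv2.imwrite('pics/z1.png',A);cv2.imwrite('pics/z2.png',B);cv2.imwrite('pics/z3.png',C)
```

```text
(no output)
```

View pics/z1.png

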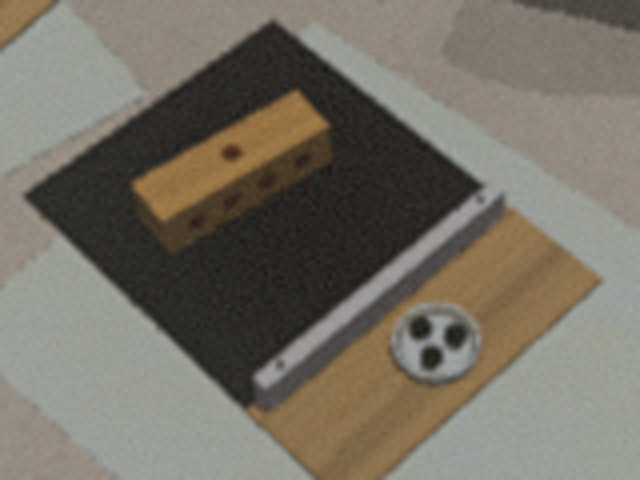

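View pics/z2.png

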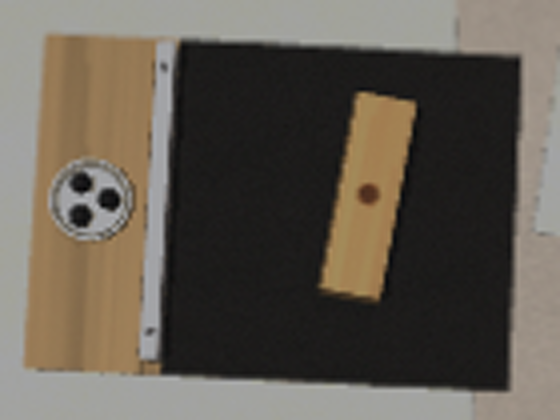

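The sample dish holds 3 balls, so 3 must end up on top, which takes two rolls towards the fence. Next I need precise bar and fence poses.

Run:
```python
from h import *
def cloud(p,d):
    v,u=np.mgrid[0:420,0:560]; xd=(u-p['cx'])/p['fx']; yd=(v-p['cy'])/p['fy']; x,y=xd,yd
    for _ in range(15):
        s=1+p['k1']*(x*x+y*y); x,y=xd/s,yd/s
    T=np.array(p['T']); return np.stack([x*d,y*d,d],-1)@T[:3,:3].T+T[:3,3]
for c in ['top','scene']:
    im,d,p=snap(c,c+'1.png'); P=cloud(p,d)
    roi=(abs(P[...,0]-580)<160)&(P[...,1]>-230)&(P[...,1]<200)&(d>0)
    hsv=cv2.cvtColor(im,cv2.COLOR_BGR2HSV)
    for q in masks_of(c,'bar_center'):
        m=q['region']&(d>0); ctr=np.median(P[m],0)
        if abs(ctr[0]-580)>80 or abs(ctr[1]+77)>80: continue
        mm=m&(abs(P[...,2]-51)<6); pts=P[mm]
        # intersect rays with z=51 plane
        print(c,'bar',q['conf'],pts.mean(0).round(1),np.std(pts[:,2]).round(2),cv2.minAreaRect(pts[:,:2].astype(np.float32)))
        ev,V=np.linalg.eigh(np.cov(pts[:,:2].T)); print(' axis yaw deg',np.degrees(np.arctan(V[1,1]/V[0,1])),np.sqrt(ev*12))
    f=roi&(abs(P[...,2]-38)<5)&(hsv[...,1]<60)&(P[...,1]>20)&(hsv[...,2]>90)
    f=roi&(abs(P[...,2]-38)<6)&(P[...,1]>20)
    pts=P[f]; print(c,'fence',len(pts),pts.mean(0).round(1),cv2.minAreaRect(pts[:,:2].astype(np.float32)))
    ev,V=np.linalg.eigh(np.cov(pts[:,:2].T)); print(' axis',np.degrees(np.arctan(V[1,1]/V[0,1])),np.sqrt(ev*12))
    mt=roi&(hsv[...,2]<60)&(P[...,2]<15); 
    pts=P[mt]; print('mat',cv2.minAreaRect(pts[:,:2].astype(np.float32)),pts[:,2].mean())
    r=place_of(c,'sample_spot'); print([w(p,q['at']).round(1) for q in r])
s=read_state(); print(s['clock']); 
M=R.from_euler('xyz',s['eef_rot']).as_matrix(); print(M.round(3))
```

```text
top bar 0.87 [581.  -77.4  50.1] 2.4 ((581.0941772460938, -77.22434997558594), (44.73942184448242, 151.21051025390625), 79.3570785522461)
 axis yaw deg -10.098540828129645 [ 43.80930814 148.91444601]
top fence 370 [577.3  80.8  37. ] ((578.8299560546875, 80.8508529663086), (14.898305892944336, 239.6831817626953), 87.97012329101562)
 axis -2.05360872846234 [ 14.67548767 245.08064383]
mat ((574.5442504882812, -26.089874267578125), (326.7098083496094, 257.6725158691406), 87.67838287353516) 4.955721874276251
[array([582.2, 132.1,   7.8]), array([588.5, -54.2,  27.8])]
scene bar 0.75 [586.1 -73.8  51.7] 2.21 ((583.0180053710938, -76.7450180053711), (49.065818786621094, 151.8529815673828), 80.58580780029297)
 axis yaw deg -9.318001700199641 [ 46.59013068 148.05443155]
scene fence 408 [587.2  82.   38.4] ((580.0613403320312, 81.24066925048828), (17.683879852294922, 240.35240173339844), 88.2147445678711)
 axis -2.1434843436786966 [ 15.90002155 241.30078614]
mat ((575.2933959960938, -59.50907897949219), (261.0982971191406, 258.8139343261719), 88.2054214477539) 7.134504197692033
[array([584.7, 137.7,   8.9])]
1.5
[[-0.     0.903  0.43 ]
 [-0.     0.43  -0.903]
 [-1.    -0.     0.   ]]
```

Call:
play_rows(motion=[0, 0, 0, 0, 0.038, -0.016, -1, 0, 0, 0, 0, 0.038, -0.016, -1, 0, 0, 0, 0, 0.038, -0.016, -1, 0, 0, 0, 0, 0.038, -0.016, -1, 0, 0, 0, 0, 0.038, -0.016, -1, 0, 0, 0, 0, 0.038, -0.016, -1, 0, 0, 0, 0, 0.038, -0.016, -1, 0, 0, 0, 0, 0.038, -0.016, -1, 0, 0, 0, 0, 0.038, -0.016, -1, 0, 0, 0, 0, 0.038, -0.016, -1, 0, 0, 0, 0, 0.038, -0.016, -1, 0, 0, 0, 0, 0.038, -0.016, -1])

```text
clock: 2.7
eef_pos: [575.8, -115.9, 176.3]
eef_rot: [0.407, 1.568, -0.726]
wrist_force: [0.8, -0.9, -0.3]
finger_gap: 93.9
```

Call:
play_rows(motion=[-0.12, 0, 0, 0.01, 0, 0, -1, -0.12, 0, 0, 0.01, 0, 0, -1, -0.12, 0, 0, 0.01, 0, 0, -1, -0.12, 0, 0, 0.01, 0, 0, -1, -0.12, 0, 0, 0.01, 0, 0, -1, -0.12, 0, 0, 0.01, 0, 0, -1, -0.12, 0, 0, 0.01, 0, 0, -1, -0.12, 0, 0, 0.01, 0, 0, -1, 0, 0, 0, 0, 0, 0, -1])

```text
clock: 3.6
eef_pos: [579.0, -110.3, 92.2]
eef_rot: [-0.434, 1.569, -0.563]
wrist_force: [-0.1, 0.2, 0.0]
finger_gap: 93.8
```

```bash
cat >> h.py <<'E'
def st(ang=-10.0, tgt=None):
    s=read_state(); M=R.from_euler('xyz',s['eef_rot']).as_matrix()
    print('t',round(s['clock'],2),'pos',s['eef_pos'].round(1),'F',s['wrist_force'].round(1),'gap',s['finger_gap'].round(1))
    print('zyaw',np.degrees(np.arctan2(M[1,2],M[0,2])).round(2),'x',M[:,0].round(3),'j',s['joints'].round(2))
    if tgt is not None: print('delta tool',(M.T@(np.array(tgt)-s['eef_pos'])).round(1))
    z=np.array([np.cos(np.radians(ang)),np.sin(np.radians(ang)),0]); x=np.array([0,0,-1.]); y=np.cross(z,x)
    print('turn',R.from_matrix(M.T@np.stack([x,y,z],1)).as_rotvec().round(4))
    return s,M
E
python3 - <<'E'
from h import *
st(-10,[573,-127,46])
E
```

```text
Traceback (most recent call last):
  File "h.py", line 16, in st
    print('t',round(s['clock'],2),'pos',s['eef_pos'].round(1),'F',s['wrist_force'].round(1),'gap',s['finger_gap'].round(1))
                                                                                                  ^^^^^^^^^^^^^^^^^^^^^
AttributeError: 'float' object has no attribute 'round'
```

```bash
sed -i "s/s\['finger_gap'\].round(1)/round(s['finger_gap'],1)/" h.py
python3 - <<'E'
from h import *
st(-10,[573,-127,46])
E
```

```text
t 3.6 pos [ 579.  -110.3   92.2] F [-0.1  0.2  0. ] gap 93.8
zyaw -7.41 x [ 0.002 -0.001 -1.   ] j [-0.25  0.46  1.5  -0.    1.18 -0.12]
delta tool [ 46.2 -17.3  -3.9]
turn [0.0451 0.0017 0.0007]
```

Call:
play_rows(motion=[0.045, 0, 0, 0, -0.017, -0.004, -1, 0, 0, 0, 0.025, 0, 0, -1, 0, 0, 0, 0.025, 0, 0, -1, 0, 0, 0, 0, 0, 0, -1])

```text
clock: 4.0
eef_pos: [573.2, -130.3, 43.8]
eef_rot: [-0.234, 1.565, -0.43]
wrist_force: [-0.4, 0.2, -0.1]
finger_gap: 94.3
```

Run:
```python
from h import *
s,M=st(-10,[578-8*.174,-99-8*.985,41])
im,d,p=snap('wrist','w1.png'); im,d,p=snap('scene','s2.png')
cv2.imwrite('pics/s2z.png',cv2.resize(im[150:310,150:350],None,fx=4,fy=3.7)[:600])
```

```text
t 4.0 pos [ 573.2 -130.3   43.8] F [-0.4  0.2 -0.1] gap 94.3
zyaw -11.22 x [ 0.005 -0.002 -1.   ] j [-0.29  0.52  1.54 -0.    1.08 -0.09]
delta tool [ 2.7 23.6 -1.2]
turn [-0.0212  0.0057  0.0014]
```

View pics/w1.png

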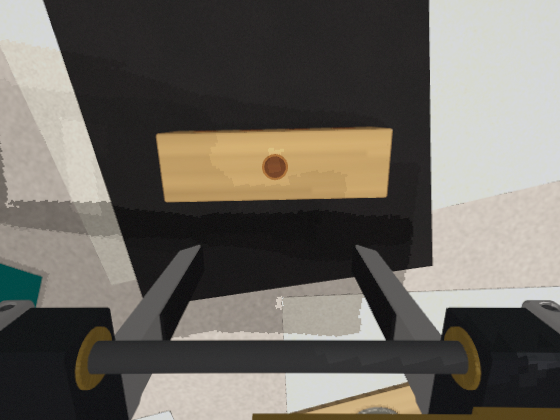

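View pics/s2z.png

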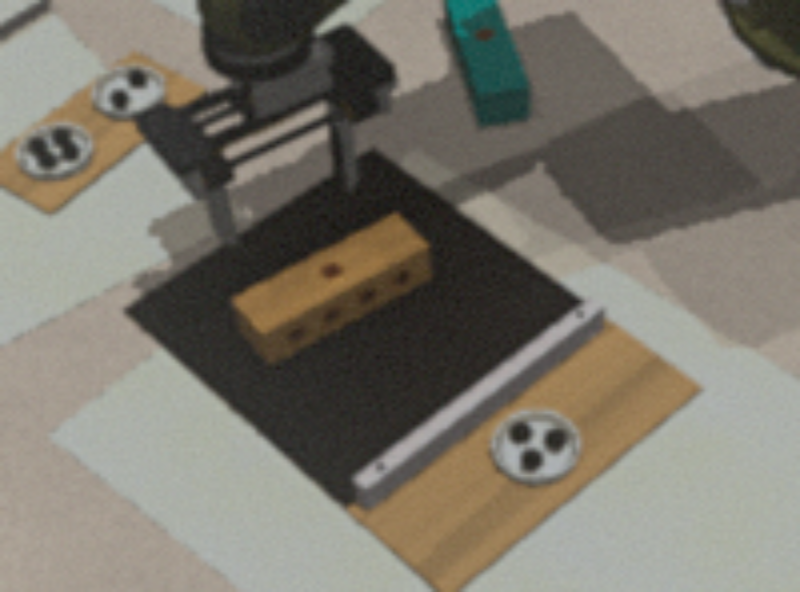

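Call:
play_rows(motion=[-0.02, 0.006, 0, 0.002, 0.009, -0.001, -1, 0, 0, 0, 0, 0.008, 0, -1, 0, 0, 0, 0, 0.004, 0, -1, 0, 0, 0, 0, 0.002, 0, -1])

```text
clock: 4.5
eef_pos: [580.1, -106.2, 49.0]
eef_rot: [-0.238, 1.561, -0.413]
wrist_force: [0.2, -0.2, 0.6]
finger_gap: 94.2
```

Run:
```python
from h import *
s,M=st(-10,[578-8*.174,-99-8*.985,41])
```

```text
t 4.5 pos [ 580.1 -106.2   49. ] F [ 0.2 -0.2  0.6] gap 94.2
zyaw -10.03 x [ 0.009 -0.004 -1.   ] j [-0.24  0.51  1.54 -0.    1.08 -0.07]
delta tool [ 7.9 -1.2 -3.4]
turn [-0.0005  0.0091  0.0022]
```

Call:
play_rows(motion=[0, 0.009, 0, 0.007, -0.004, -0.002, -1, 0, 0, 0, 0, 0, 0, -1, 0, 0, 0, 0, 0, 0, -1])

```text
clock: 4.8
eef_pos: [577.5, -109.7, 41.7]
eef_rot: [-1.701, 1.568, -1.875]
wrist_force: [-0.3, 0.1, -0.4]
finger_gap: 94.4
```

Run:
```python
from h import *
s,M=st(-10,[578-8*.174,-99-8*.985,41]);print(s['qd'].round(3))
```

```text
t 4.8 pos [ 577.5 -109.7   41.7] F [-0.3  0.1 -0.4] gap 94.4
zyaw -10.0 x [-0.001 -0.002 -1.   ] j [-0.25  0.52  1.54 -0.    1.08 -0.07]
delta tool [ 0.7  2.6 -1.3]
turn [ 0.0001 -0.0003  0.0023]
[-0.006  0.01   0.008 -0.001  0.001 -0.002]
```

Call:
play_rows(motion=[0, 0, 0, 0, 0.002, 0, -1, 0, 0, 0, 0, 0.002, 0, -1, 0, 0, 0, 0, 0, 0, -1])

```text
clock: 5.1
eef_pos: [578.1, -105.8, 41.5]
eef_rot: [-1.841, 1.568, -2.016]
wrist_force: [-0.6, -0.3, -0.8]
finger_gap: 93.8
```

Run:
```python
from h import *
s,M=st(-10,[578-8*.174,-99-8*.985,41]);print(s['qd'].round(3))
im,d,p=snap('wrist','w2.png')
```

```text
t 5.1 pos [ 578.1 -105.8   41.5] F [-0.6 -0.3 -0.8] gap 93.8
zyaw -10.04 x [-0.001 -0.002 -1.   ] j [-0.24  0.52  1.54 -0.    1.08 -0.07]
delta tool [ 0.5 -1.3 -1.3]
turn [-0.0007 -0.0006  0.0023]
[-0.004  0.    -0.002 -0.001  0.001 -0.001]
```

View pics/w2.png

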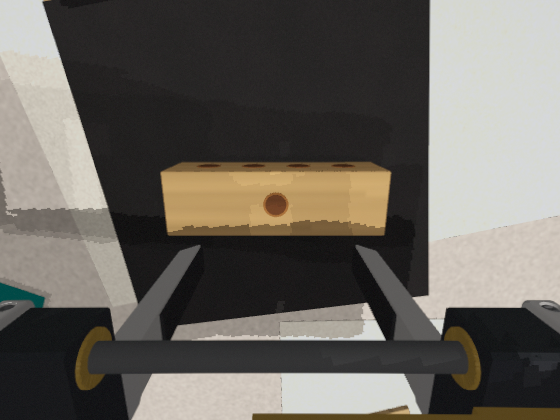

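Call:
play_rows(motion=[0, 0, 0, 0, 0.003, 0, -1, 0, 0, 0, 0, 0.003, 0, -1, 0, 0, 0, 0, 0, 0, -1])

```text
clock: 5.45
eef_pos: [579.3, -99.5, 41.7]
eef_rot: [-1.726, 1.568, -1.901]
wrist_force: [0.5, -0.9, -0.4]
finger_gap: 94.2
```

Run:
```python
from h import *
s,M=st(-10,[578-8*.174,-99-8*.985,41])
im,d,p=snap('wrist','w3.png')
```

```text
t 5.45 pos [579.3 -99.5  41.7] F [ 0.5 -0.9 -0.4] gap 94.2
zyaw -10.05 x [-0.001 -0.002 -1.   ] j [-0.23  0.52  1.54 -0.    1.08 -0.05]
delta tool [ 0.7 -7.7 -1.3]
turn [-0.0008 -0.0004  0.0023]
```

View pics/w3.png

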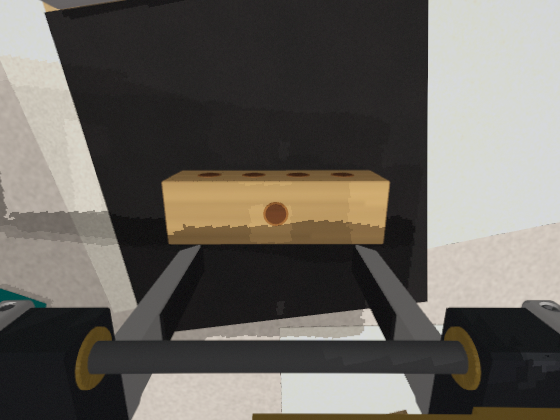

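Call:
play_rows(motion=[0, 0, 0, 0, 0.003, 0, -1, 0, 0, 0, 0, 0, 0, -1])

```text
clock: 5.7
eef_pos: [579.8, -96.5, 41.6]
eef_rot: [-1.728, 1.568, -1.904]
wrist_force: [-0.2, 0.2, -0.8]
finger_gap: 93.5
```

Run:
```python
from h import *
s,M=st(-10,[578-8*.174,-99-8*.985,41])
im,d,p=snap('wrist','w4.png')
im,d,p=snap('scene','s4.png')
cv2.imwrite('pics/s4z.png',cv2.resize(im[150:300,150:350],None,fx=4,fy=4))
```

```text
t 5.7 pos [579.8 -96.5  41.6] F [-0.2  0.2 -0.8] gap 93.5
zyaw -10.05 x [-0.001 -0.002 -1.   ] j [-0.23  0.52  1.54 -0.    1.08 -0.05]
delta tool [  0.7 -10.8  -1.3]
turn [-0.0008 -0.0004  0.0023]
```

View pics/w4.png

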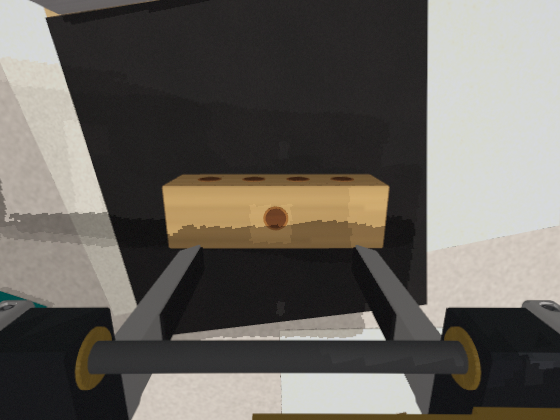

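View pics/s4z.png

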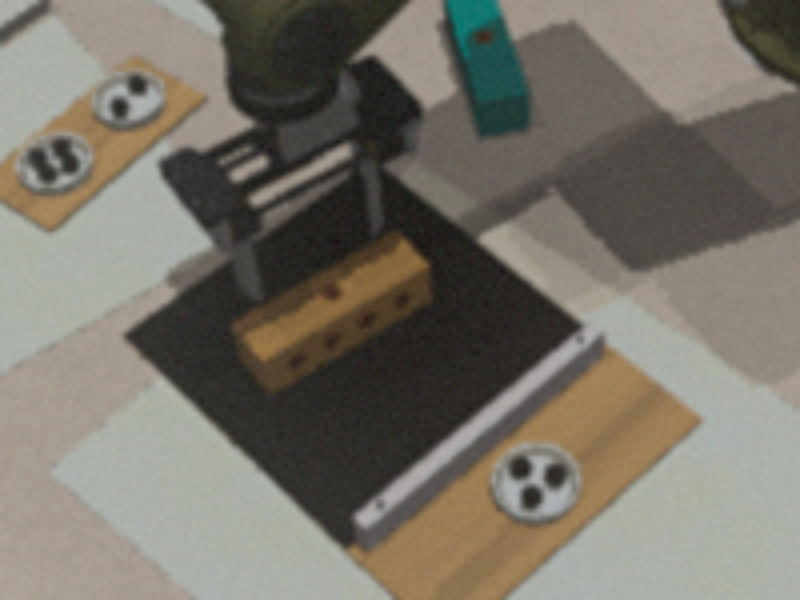

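```bash
cat >> h.py <<'E'
def cloud(p,d):
    v,u=np.mgrid[0:420,0:560]; xd=(u-p['cx'])/p['fx']; yd=(v-p['cy'])/p['fy']; x,y=xd,yd
    for _ in range(15):
        s=1+p['k1']*(x*x+y*y); x,y=xd/s,yd/s
    T=np.array(p['T']); return np.stack([x*d,y*d,d],-1)@T[:3,:3].T+T[:3,3]
def bar(cams=('scene','wrist'),tag='b'):
    for c in cams:
        im,d,p=snap(c,tag+c+'.png'); P=cloud(p,d)
        for q in masks_of(c,'bar_center'):
            m=q['region']&(d>0)
            if m.sum()<50: continue
            ctr=np.median(P[m],0)
            if abs(ctr[0]-585)>90 or ctr[1]<-140 or ctr[1]>140: continue
            Z=P[m][:,2]; top=np.percentile(Z,90)
            pts=P[m&(abs(P[...,2]-51)<4)]
            print(c,round(q['conf'],2),'ztop',top.round(1),'n',len(pts))
            if len(pts)>50:
                r=cv2.minAreaRect(pts[:,:2].astype(np.float32)); ev,V=np.linalg.eigh(np.cov(pts[:,:2].T))
                print('  mean',pts.mean(0).round(1),'rect',np.round(r[0],1),np.round(r[1],1),'yaw',np.degrees(np.arctan(V[1,1]/V[0,1])).round(2),'sz',np.sqrt(ev*12).round(1))
E
python3 - <<'E'
from h import *
bar()
E
```

```text
scene 0.96 ztop 54.1 n 562
  mean [585.6 -75.5  51.8] rect [583.3 -74.8] [ 49.4 150.5] yaw -9.59 sz [ 47.1 150.2]
wrist 0.88 ztop 50.9 n 13777
  mean [581.8 -74.   50.1] rect [581.8 -75.3] [ 45.1 149. ] yaw -9.85 sz [ 44.7 147.5]
```

Call:
play_rows(motion=[0, 0, 0, 0, 0.003, 0, -1, 0, 0, 0, 0, 0, 0, -1])

```text
clock: 6.2
eef_pos: [580.3, -93.7, 41.6]
eef_rot: [-1.747, 1.568, -1.923]
wrist_force: [-0.1, -0.5, 0.1]
finger_gap: 94.0
```

Run:
```python
from h import *
s,M=st(-10,[578-8*.174,-99-8*.985,41])
bar(('wrist',),'c')
```

```text
t 6.2 pos [580.3 -93.7  41.6] F [-0.1 -0.5  0.1] gap 94.0
zyaw -10.08 x [-0.001 -0.002 -1.   ] j [-0.22  0.52  1.54 -0.    1.08 -0.04]
delta tool [  0.7 -13.6  -1.3]
turn [-0.0014 -0.0004  0.0024]
wrist 0.85 ztop 50.9 n 13539
  mean [581.7 -73.8  50.1] rect [581.5 -75.2] [ 45.1 149.8] yaw -10.0 sz [ 44.4 147.6]
```

View pics/cwrist.png

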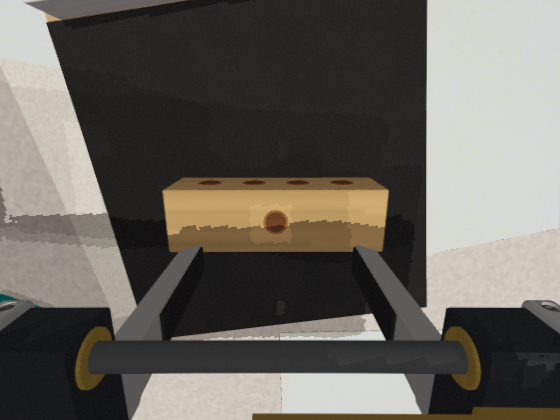

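Run:
```python
from h import *
im,d,p=snap('wrist','x.png'); P=cloud(p,d)
for r in range(240,300,5):
    print(r,[P[r,c].round(0).tolist() for c in (185,192,198,205,360,366,372)])
print([P[r,275].round(0).tolist() for r in (200,240,248,252,256,262)], np.array(p['T'])[:3,3],np.array(p['T'])[:3,2])
print(cv2.imwrite('pics/tipz.png',cv2.resize(im[225:285,160:260],None,fx=7,fy=7)))
```

```text
240 [[517.0, -78.0, 49.0], [522.0, -79.0, 50.0], [527.0, -79.0, 51.0], [531.0, -80.0, 51.0], [637.0, -99.0, 49.0], [641.0, -99.0, 51.0], [645.0, -101.0, 49.0]]
245 [[517.0, -81.0, 50.0], [522.0, -82.0, 51.0], [533.0, -75.0, 72.0], [530.0, -84.0, 50.0], [636.0, -103.0, 51.0], [641.0, -104.0, 50.0], [645.0, -105.0, 49.0]]
250 [[527.0, -74.0, 79.0], [531.0, -75.0, 79.0], [533.0, -77.0, 75.0], [529.0, -87.0, 50.0], [630.0, -93.0, 78.0], [634.0, -93.0, 79.0], [637.0, -94.0, 78.0]]
255 [[529.0, -74.0, 86.0], [533.0, -75.0, 86.0], [535.0, -78.0, 82.0], [513.0, -110.0, 5.0], [629.0, -94.0, 83.0], [632.0, -93.0, 86.0], [635.0, -93.0, 86.0]]
260 [[531.0, -75.0, 92.0], [533.0, -77.0, 89.0], [534.0, -81.0, 82.0], [512.0, -114.0, 6.0], [627.0, -94.0, 89.0], [630.0, -92.0, 93.0], [633.0, -93.0, 92.0]]
265 [[533.0, -75.0, 99.0], [535.0, -77.0, 96.0], [534.0, -83.0, 84.0], [511.0, -119.0, 5.0], [595.0, -10.0, 250.0], [629.0, -94.0, 95.0], [632.0, -93.0, 98.0]]
270 [[534.0, -76.0, 103.0], [534.0, -80.0, 96.0], [533.0, -86.0, 84.0], [510.0, -124.0, 5.0], [626.0, -99.0, 91.0], [627.0, -94.0, 101.0], [6
[... 355 characters left out ...]
4.0, -81.0, 110.0], [533.0, -87.0, 99.0], [500.0, -137.0, 5.0], [507.0, -138.0, 6.0], [625.0, -108.0, 92.0], [626.0, -102.0, 103.0], [627.0, -96.0, 112.0]]
290 [[534.0, -83.0, 111.0], [533.0, -90.0, 99.0], [499.0, -141.0, 6.0], [505.0, -143.0, 5.0], [642.0, -167.0, 5.0], [626.0, -104.0, 103.0], [627.0, -98.0, 114.0]]
295 [[534.0, -86.0, 112.0], [532.0, -92.0, 101.0], [498.0, -147.0, 4.0], [504.0, -148.0, 5.0], [641.0, -172.0, 6.0], [625.0, -106.0, 105.0], [626.0, -101.0, 114.0]]
[[584.0, -60.0, 51.0], [579.0, -89.0, 49.0], [578.0, -95.0, 50.0], [573.0, -117.0, 5.0], [573.0, -121.0, 6.0], [572.0, -127.0, 5.0]] [594.62665878  -9.53087137 249.57277245] [-0.0508241  -0.28678656 -0.95664538]
True
```

View pics/tipz.png

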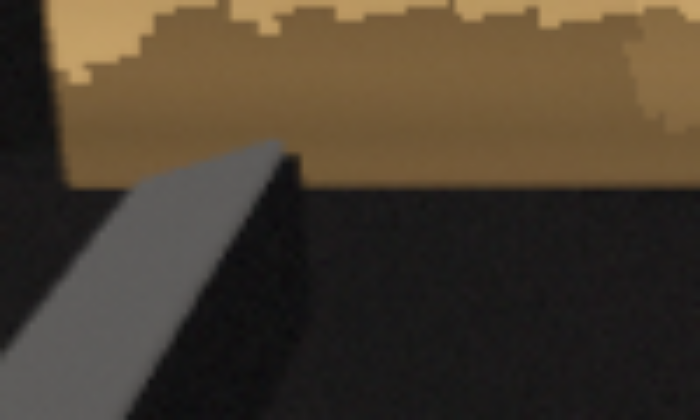

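The depth shows the open fingertips sitting about 30 mm above the TCP, at z≈72, so they pass over the bar. I'll back off, lower and redo this.

Call:
play_rows(motion=[0, 0, 0, 0, -0.014, 0, -1, 0, 0, 0, 0, -0.014, 0, -1, 0, 0, 0, 0.015, 0, 0, -1, 0, 0, 0, 0.014, 0, 0, -1, 0, 0, 0, 0, 0, 0, -1])

```text
clock: 6.85
eef_pos: [574.3, -125.1, 9.8]
eef_rot: [-1.897, 1.568, -2.074]
wrist_force: [0.1, -0.2, 0.7]
finger_gap: 94.1
```

Run:
```python
from h import *
s,M=st(-10,[578-8*.174,-99-8*.985,13])
bar(('wrist',),'d')
im,d,p=snap('wrist','y.png'); P=cloud(p,d)
for c in (190,195,198,365): print(c,[(r,P[r,c].round(0).tolist()) for r in range(241,254,2)])
```

```text
t 6.85 pos [ 574.3 -125.1    9.8] F [ 0.1 -0.2  0.7] gap 94.1
zyaw -10.16 x [-0.001 -0.002 -1.   ] j [-0.28  0.56  1.56 -0.    1.02 -0.1 ]
delta tool [-3.3 18.3 -1. ]
turn [-0.0027 -0.0008  0.0025]
wrist 0.75 ztop 50.9 n 21510
  mean [581.5 -74.2  50.1] rect [581.2 -75.4] [ 44.9 150.1] yaw -9.94 sz [ 44.6 148.6]
190 [(241, [511.0, -115.0, 6.0]), (243, [510.0, -117.0, 6.0]), (245, [510.0, -118.0, 6.0]), (247, [509.0, -120.0, 5.0]), (249, [524.0, -106.0, 47.0]), (251, [526.0, -105.0, 51.0]), (253, [526.0, -106.0, 53.0])]
195 [(241, [514.0, -116.0, 6.0]), (243, [513.0, -118.0, 5.0]), (245, [513.0, -119.0, 5.0]), (247, [526.0, -106.0, 44.0]), (249, [527.0, -106.0, 47.0]), (251, [528.0, -106.0, 51.0]), (253, [529.0, -107.0, 52.0])]
198 [(241, [516.0, -116.0, 5.0]), (243, [516.0, -118.0, 5.0]), (245, [527.0, -106.0, 40.0]), (247, [528.0, -107.0, 44.0]), (249, [529.0, -107.0, 46.0]), (251, [529.0, -108.0, 47.0]), (253, [529.0, -108.0, 50.0])]
365 [(241, [639.0, -139.0, 5.0]), (243, [638.0, -140.0, 4.0]), (245, [638.0, -142.0, 4.0]), (247, [638.0, -143.0, 5.0]), (249, [628.0, -124.0, 48.0]), (251, [627.0, -124.0, 51.0]), (253, [627.0, -124.0, 54.0])]
```

View pics/y.png

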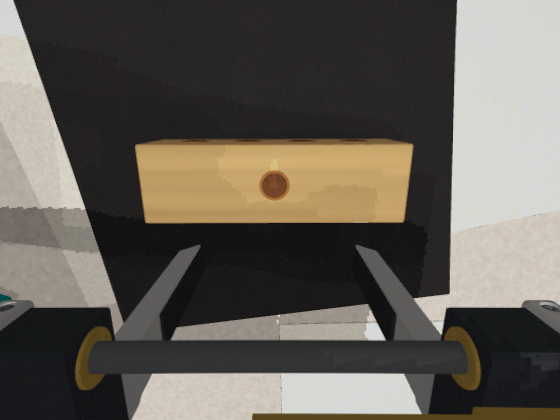

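Call:
play_rows(motion=[-0.003, 0, 0, -0.003, 0.008, 0, -1, 0, 0, 0, 0, 0.007, 0, -1, 0, 0, 0, 0, 0, 0, -1, 0, 0, 0, 0, 0.002, 0, -1, 0, 0, 0, 0, 0, 0, -1])

```text
clock: 7.5
eef_pos: [580.0, -106.0, 17.2]
eef_rot: [-0.581, 1.565, -0.753]
wrist_force: [-0.5, -0.8, -0.3]
finger_gap: 93.8
```

Run:
```python
from h import *
s,M=st(-10,[574.3+.174*17.5,-125.1+.985*17.5,13])
bar(('wrist',),'e')
```

```text
t 7.5 pos [ 580.  -106.    17.2] F [-0.5 -0.8 -0.3] gap 93.8
zyaw -9.83 x [ 0.004 -0.004 -1.   ] j [-0.24  0.55  1.55 -0.    1.03 -0.07]
delta tool [ 4.2 -2.3 -2.3]
turn [0.003  0.0051 0.0034]
wrist 0.7 ztop 51.1 n 18361
  mean [582.1 -71.9  50.3] rect [581.9 -73. ] [ 45.2 149.6] yaw -9.89 sz [ 44.7 148.6]
```

Call:
play_rows(motion=[0, 0.005, 0, 0.004, -0.004, -0.002, -1, 0, 0, 0, 0, 0, 0, -1, 0, 0, 0, 0, 0.002, 0, -1, 0, 0, 0, 0, 0.001, 0, -1, 0, 0, 0, 0, 0, 0, -1])

```text
clock: 8.1
eef_pos: [577.2, -107.3, 12.2]
eef_rot: [-1.99, 1.568, -2.163]
wrist_force: [-0.0, 0.5, -0.5]
finger_gap: 93.7
```

Run:
```python
from h import *
s,M=st(-10,[579.5,-105.6,13])
```

```text
t 8.1 pos [ 577.2 -107.3   12.2] F [-0.   0.5 -0.5] gap 93.7
zyaw -9.9 x [-0.002 -0.003 -1.   ] j [-0.24  0.56  1.56 -0.    1.02 -0.07]
delta tool [-0.8  2.   2. ]
turn [ 0.0017 -0.0013  0.0028]
```

Call:
play_rows(motion=[0, 0, 0, 0, 0.003, 0, -1, 0, 0, 0, -0.0035, 0.004, 0, -1, 0, 0, 0, -0.0035, 0.004, 0, -1, 0, 0, 0, -0.003, 0.004, 0, -1, 0, 0, 0, -0.003, 0.004, 0, -1, 0, 0, 0, -0.0025, 0.0045, 0, -1, 0, 0, 0, 0, 0, 0, -1])

```text
clock: 8.8
eef_pos: [582.0, -81.8, 29.8]
eef_rot: [-1.649, 1.568, -1.821]
wrist_force: [-0.1, -0.1, -0.3]
finger_gap: 94.4
```

Run:
```python
from h import *
s,M=st(-10)
im,d,p=snap('wrist','w5.png')
im,d,p=snap('scene','s5.png')
cv2.imwrite('pics/s5z.png',cv2.resize(im[150:300,150:350],None,fx=4,fy=4))
```

```text
t 8.8 pos [582.  -81.8  29.8] F [-0.1 -0.1 -0.3] gap 94.4
zyaw -9.87 x [-0.001 -0.003 -1.   ] j [-0.2   0.54  1.55 -0.    1.06 -0.03]
turn [ 0.0022 -0.0002  0.0031]
```

View pics/s5z.png

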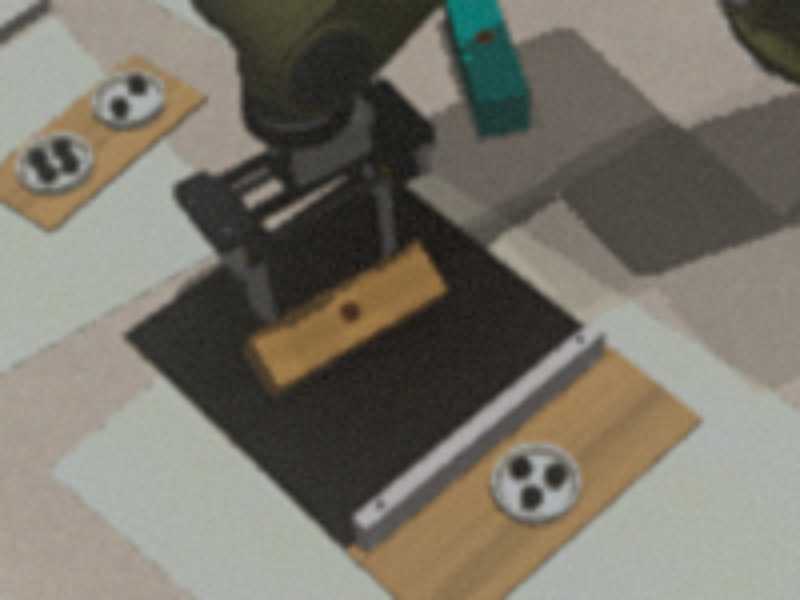

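View pics/w5.png

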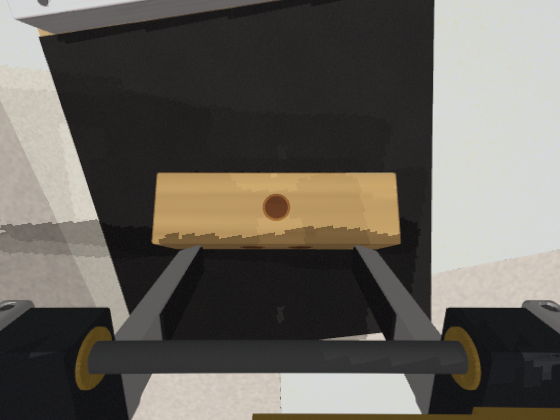

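The bar is tipping cleanly on its far edge, about 30° so far (1-pocket face leaning forward, yaw kept). I'll continue the arc.

Call:
play_rows(motion=[0, 0, 0, -0.002, 0.005, 0, -1, 0, 0, 0, -0.0015, 0.005, 0, -1, 0, 0, 0, -0.001, 0.005, 0, -1, 0, 0, 0, 0, 0.005, 0, -1, 0, 0, 0, 0, 0, 0, -1, 0, 0, 0, 0, 0, 0, -1])

```text
clock: 9.5
eef_pos: [585.4, -60.7, 33.8]
eef_rot: [-1.945, 1.568, -2.118]
wrist_force: [-0.9, -0.0, -0.3]
finger_gap: 93.9
```

Run:
```python
from h import *
s,M=st(-10)
bar(('wrist','scene'),'f')
im=cv2.imread('pics/fscene.png')
cv2.imwrite('pics/s6z.png',cv2.resize(im[150:300,150:350],None,fx=4,fy=4))
```

```text
t 9.5 pos [585.4 -60.7  33.8] F [-0.9 -0.  -0.3] gap 93.9
zyaw -9.89 x [-0.002 -0.003 -1.   ] j [-0.16  0.53  1.54 -0.    1.07  0.01]
turn [ 0.0019 -0.0012  0.003 ]
scene 0.81 ztop 54.2 n 598
  mean [593.9 -27.3  51.8] rect [592.2 -28.5] [ 48.4 149.9] yaw -10.15 sz [ 47.3 150.4]
```

View pics/s6z.png

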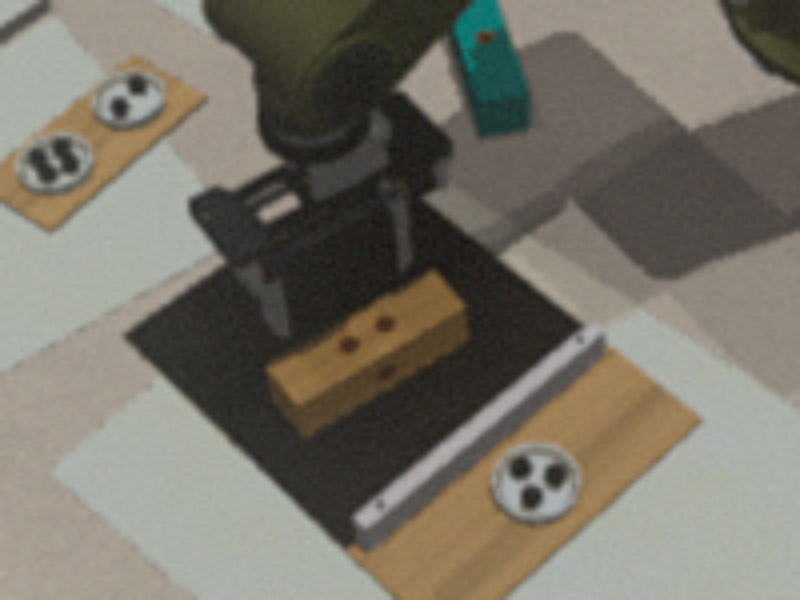

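First roll done: 2 pockets up, yaw still −10°. For the second roll I'll back off and lower again.

Call:
play_rows(motion=[0, 0, 0, 0, -0.009, 0, -1, 0, 0, 0, 0, 0, 0, -1, 0, 0, 0, 0.011, 0, 0, -1, 0, 0, 0, 0.01, 0, 0, -1, 0, 0, 0, 0, 0, 0, -1])

```text
clock: 10.2
eef_pos: [583.2, -71.4, 10.7]
eef_rot: [-2.058, 1.567, -2.232]
wrist_force: [-0.2, 0.4, 0.1]
finger_gap: 93.7
```

Run:
```python
from h import *
s,M=st(-10,[590.7-.174*33,-29-.985*33,13])
bar(('wrist',),'g')
```

```text
t 10.2 pos [583.2 -71.4  10.7] F [-0.2  0.4  0.1] gap 93.7
zyaw -9.98 x [-0.002 -0.003 -1.   ] j [-0.18  0.56  1.56 -0.    1.02 -0.01]
delta tool [-2.3 10.1 -0. ]
turn [ 0.0004 -0.0016  0.0031]
wrist 0.82 ztop 51.0 n 20687
  mean [590.1 -26.   50.2] rect [589.8 -27.1] [ 44.8 149.6] yaw -9.9 sz [ 44.6 148.4]
```

View pics/gwrist.png

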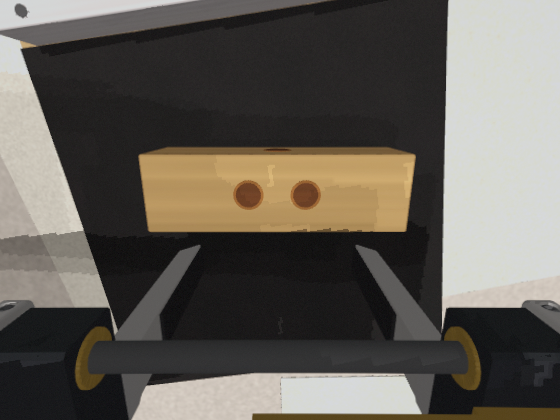

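Call:
play_rows(motion=[0, 0, 0, 0, 0.004, 0, -1, 0, 0, 0, 0, 0.004, 0, -1, 0, 0, 0, 0, 0.002, 0, -1, 0, 0, 0, 0, 0, 0, -1])

```text
clock: 10.7
eef_pos: [586.3, -60.4, 12.7]
eef_rot: [-1.211, 1.568, -1.385]
wrist_force: [0.6, -0.4, 0.1]
finger_gap: 94.1
```

Run:
```python
from h import *
s,M=st(-10,[589.8-.174*32.5,-27.1-.985*32.5,13])
```

```text
t 10.7 pos [586.3 -60.4  12.7] F [ 0.6 -0.4  0.1] gap 94.1
zyaw -9.94 x [ 0.001 -0.003 -1.   ] j [-0.16  0.56  1.55 -0.    1.03  0.01]
delta tool [-0.3  0.9 -2.3]
turn [0.001  0.0011 0.003 ]
```

Call:
play_rows(motion=[0, 0, 0, 0, 0.002, 0, -1, 0, 0, 0, -0.0035, 0.004, 0, -1, 0, 0, 0, -0.0035, 0.004, 0, -1, 0, 0, 0, -0.003, 0.004, 0, -1, 0, 0, 0, -0.003, 0.004, 0, -1, 0, 0, 0, -0.0025, 0.0045, 0, -1, 0, 0, 0, 0, 0, 0, -1])

```text
clock: 11.4
eef_pos: [590.8, -36.2, 30.3]
eef_rot: [-0.977, 1.567, -1.15]
wrist_force: [-0.4, -0.3, 0.0]
finger_gap: 93.9
```

Run:
```python
from h import *
s,M=st(-10)
im,d,p=snap('wrist','w7.png')
```

```text
t 11.4 pos [590.8 -36.2  30.3] F [-0.4 -0.3  0. ] gap 93.9
zyaw -9.93 x [ 0.002 -0.004 -1.   ] j [-0.12  0.54  1.54 -0.    1.06  0.05]
turn [0.0013 0.0022 0.0033]
```

View pics/w7.png

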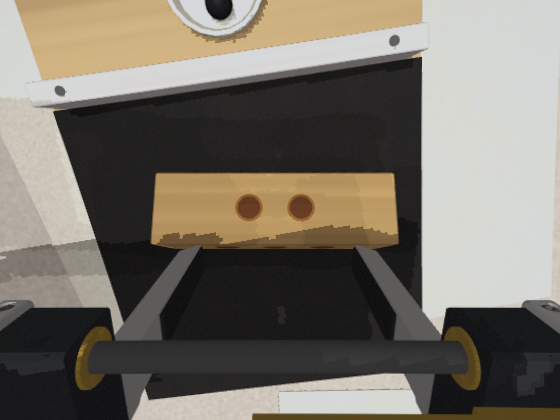

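Same state as in the first roll: tipped about 30°, fence clear ahead. I'll finish the roll.

Call:
play_rows(motion=[0, 0, 0, -0.002, 0.005, 0, -1, 0, 0, 0, -0.0015, 0.005, 0, -1, 0, 0, 0, -0.001, 0.005, 0, -1, 0, 0, 0, 0, 0.005, 0, -1, 0, 0, 0, 0, 0, 0, -1, 0, 0, 0, 0, 0, 0, -1])

```text
clock: 12.05
eef_pos: [594.3, -14.7, 34.6]
eef_rot: [-1.132, 1.567, -1.305]
wrist_force: [0.1, 0.2, 0.4]
finger_gap: 94.1
```

Call:
play_rows(motion=[0, 0, 0, 0, -0.012, 0, -1, 0, 0, 0, 0, -0.004, 0, -1, 0, 0, 0, 0, 0, 0, -1])

```text
clock: 12.35
eef_pos: [591.1, -32.3, 34.4]
eef_rot: [-1.244, 1.567, -1.417]
wrist_force: [-0.5, 0.2, 0.6]
finger_gap: 94.0
```

Run:
```python
from h import *
s,M=st(-2.1)
bar(('wrist','scene'),'i')
im=cv2.imread('pics/iscene.png')
cv2.imwrite('pics/s8z.png',cv2.resize(im[150:300,150:350],None,fx=4,fy=4))
```

```text
t 12.35 pos [591.1 -32.3  34.4] F [-0.5  0.2  0.6] gap 94.0
zyaw -9.94 x [ 0.001 -0.003 -1.   ] j [-0.11  0.54  1.53 -0.    1.07  0.06]
turn [-0.1369  0.0009  0.0034]
wrist 0.62 ztop 51.0 n 16794
  mean [597.9  19.5  50.2] rect [597.9  18.6] [ 44.7 149.3] yaw -9.89 sz [ 44.6 148.5]
scene 0.78 ztop 54.1 n 633
  mean [602.8  18.6  51.7] rect [600.2  17.6] [ 48.8 150.4] yaw -9.73 sz [ 47.  151.3]
```

View pics/s8z.png

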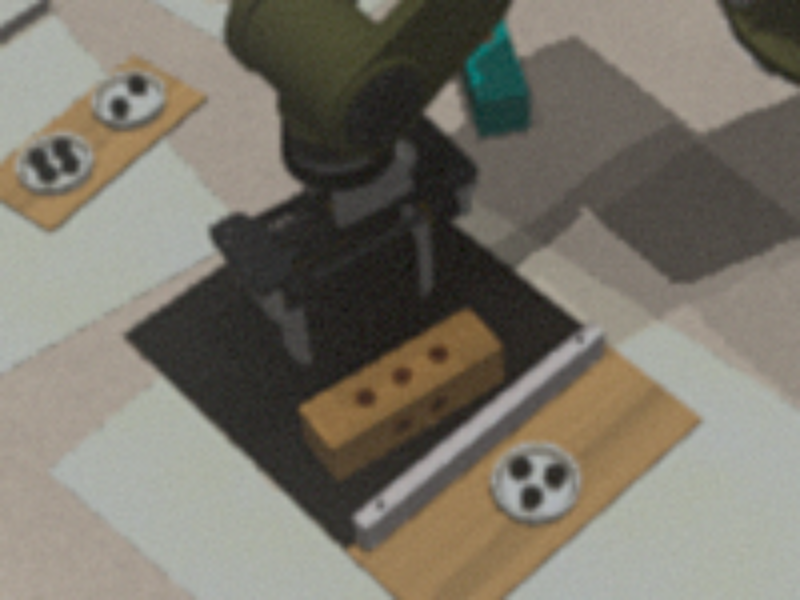

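View pics/iwrist.png

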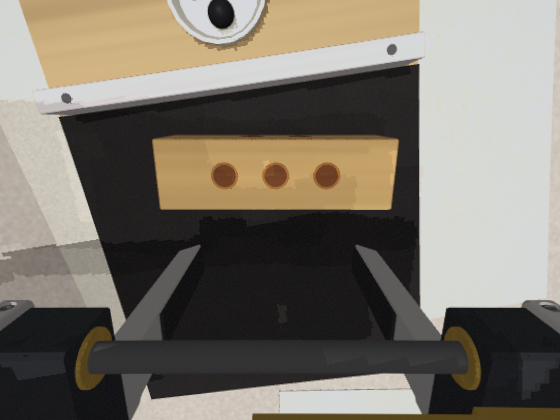

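Three pockets are on top. Next I'll measure the fence with the wrist camera and work out the squaring push.

```bash
cat >> h.py <<'E'
def fence(c='wrist',tag='fe'):
    im,d,p=snap(c,tag+c+'.png'); P=cloud(p,d)
    f=(d>0)&(abs(P[...,2]-38)<5)&(P[...,1]>60)&(P[...,1]<110)&(abs(P[...,0]-580)<125)
    pts=P[f][:,:2]
    vx,vy,x0,y0=cv2.fitLine(pts.astype(np.float32),cv2.DIST_HUBER,0,.1,.01).ravel()
    r=cv2.minAreaRect(pts.astype(np.float32)); print('fence',len(pts),'yaw',np.degrees(np.arctan(vy/vx)).round(2),'y at 580',(y0+(580-x0)*vy/vx).round(1),np.round(r[0],1),np.round(r[1],1))
E
python3 - <<'E'
from h import *
fence(); fence('scene')
n=np.array([np.sin(np.radians(2.1)),np.cos(np.radians(2.1))])
c=np.array([597.9,18.6]); t=c-n*52; st(-2.1,[*t,34])
E
```

```text
fence 10020 yaw -2.09 y at 580 82.4 [578.4  82.4] [ 14.8 240.7]
fence 397 yaw -2.19 y at 580 82.7 [580.9  81.7] [ 17.4 240. ]
t 12.65 pos [591.3 -31.2  34.5] F [-0.3  0.2  0.9] gap 94.3
zyaw -9.87 x [ 0.001 -0.003 -1.   ] j [-0.11  0.54  1.53 -0.    1.07  0.06]
delta tool [ 0.5 -1.3  5. ]
turn [-0.1357  0.001   0.0033]
```

Call:
play_rows(motion=[-0.068, 0, 0, 0, -0.001, 0.003, -1, -0.068, 0, 0, 0, 0, 0.002, -1, 0, 0, 0, 0, 0, 0, -1, 0, 0, 0, 0.021, 0, 0, -1, 0, 0, 0, 0.02, 0, 0, -1, 0, 0, 0, 0, 0, 0, -1])

```text
clock: 13.25
eef_pos: [596.7, -32.2, -6.9]
eef_rot: [-0.955, 1.567, -0.992]
wrist_force: [0.6, 0.1, 0.1]
finger_gap: 94.0
```

Run:
```python
from h import *
s,M=st(-2.1,[596,-33.3,-9])
im,d,p=snap('wrist','w9.png')
```

```text
t 13.25 pos [596.7 -32.2  -6.9] F [0.6 0.1 0.1] gap 94.0
zyaw -2.1 x [ 0.002 -0.003 -1.   ] j [-0.11  0.61  1.54 -0.    1.   -0.07]
delta tool [ 2.1 -1.2 -0.6]
turn [-0.0001  0.0024  0.0034]
```

View pics/w9.png

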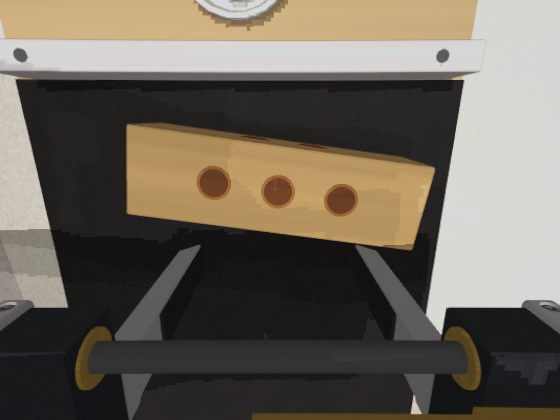

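Call:
play_rows(motion=[0, 0, 0, 0, 0.004, 0, -1, 0, 0, 0, 0, 0.004, 0, -1, 0, 0, 0, 0, 0.003, 0, -1, 0, 0, 0, 0, 0.003, 0, -1, 0, 0, 0, 0, 0.003, 0, -1, 0, 0, 0, 0, 0.003, 0, -1, 0, 0, 0, 0, 0.003, 0, -1, 0, 0, 0, 0, 0.003, 0, -1, 0, 0, 0, 0, 0, 0, -1])

```text
clock: 14.2
eef_pos: [600.4, -4.0, -1.4]
eef_rot: [-0.421, 1.56, -0.459]
wrist_force: [-0.8, -0.5, -0.6]
finger_gap: 94.2
```

Run:
```python
from h import *
s,M=st(-2.1,[598,19.5,-9])
bar(('wrist',),'j')
```

```text
t 14.2 pos [600.4  -4.   -1.4] F [-0.8 -0.5 -0.6] gap 94.2
zyaw -2.19 x [ 0.009 -0.005 -1.   ] j [-0.07  0.6   1.53 -0.    1.   -0.02]
delta tool [ 7.5 23.4 -3.4]
turn [-0.0016  0.0095  0.0043]
wrist 0.7 ztop 51.0 n 22363
  mean [597.6  30.5  50.2] rect [597.8  29.1] [ 45.5 150. ] yaw -2.32 sz [ 44.8 148.8]
```

View pics/jwrist.png

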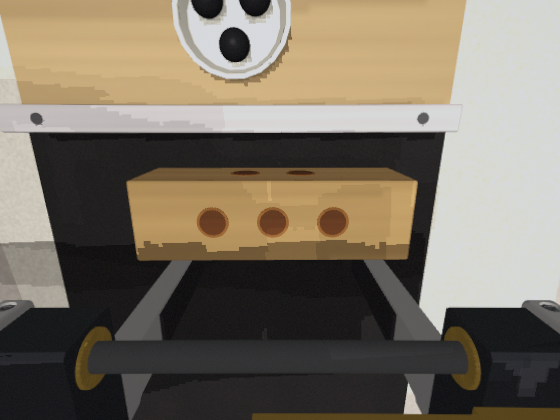

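The bar is square with the fence, about 23 mm short of home. I'll trim the height and keep pushing.

Call:
play_rows(motion=[0, 0.009, 0, 0.006, 0, -0.002, -1, 0, 0, 0, 0.001, 0.003, 0, -1, 0, 0, 0, 0.001, 0.003, 0, -1, 0, 0, 0, 0.001, 0.003, 0, -1, 0, 0, 0, 0.001, 0.003, 0, -1, 0, 0, 0, 0.001, 0.003, 0, -1, 0, 0, 0, 0, 0.003, 0, -1, 0, 0, 0, 0, 0, 0, -1])

```text
clock: 15.1
eef_pos: [599.4, 14.6, -13.2]
eef_rot: [-1.49, 1.566, -1.528]
wrist_force: [0.5, -2.2, 1.6]
finger_gap: 94.0
```

Run:
```python
from h import *
s,M=st(-2.1,[598,19.5,-9])
bar(('wrist',),'k')
```

```text
t 15.1 pos [599.4  14.6 -13.2] F [ 0.5 -2.2  1.6] gap 94.0
zyaw -2.23 x [ 0.    -0.005 -1.   ] j [-0.03  0.62  1.53 -0.01  0.99  0.01]
delta tool [-4.3  4.8 -1.6]
turn [-0.0023  0.0004  0.0049]
wrist 0.86 ztop 50.9 n 25810
  mean [599.1  49.1  50.2] rect [599.   47.1] [ 46.5 150.5] yaw -2.19 sz [ 44.9 149.4]
```

Call:
play_rows(motion=[0.002, 0, 0, -0.001, 0.002, 0, -1, 0, 0, 0, -0.001, 0.002, 0, -1, 0, 0, 0, 0, 0.002, 0, -1, 0, 0, 0, 0, 0.001, 0, -1])

```text
clock: 15.6
eef_pos: [599.2, 18.9, -12.1]
eef_rot: [-1.637, 1.561, -1.677]
wrist_force: [0.7, -8.8, -2.7]
finger_gap: 93.8
```

Run:
```python
from h import *
s,M=st(-2.1,[598,19.5,-9])
bar(('wrist',),'l')
```

```text
t 15.6 pos [599.2  18.9 -12.1] F [ 0.7 -8.8 -2.7] gap 93.8
zyaw -2.28 x [-0.001 -0.01  -1.   ] j [-0.02  0.62  1.53 -0.01  0.99  0.02]
delta tool [-3.1  0.6 -1.2]
turn [-0.0032 -0.0007  0.0096]
wrist 0.67 ztop 51.5 n 25737
  mean [599.2  54.   50.6] rect [599.2  52.5] [ 45.6 150.6] yaw -2.08 sz [ 44.7 149.4]
```

View pics/lwrist.png

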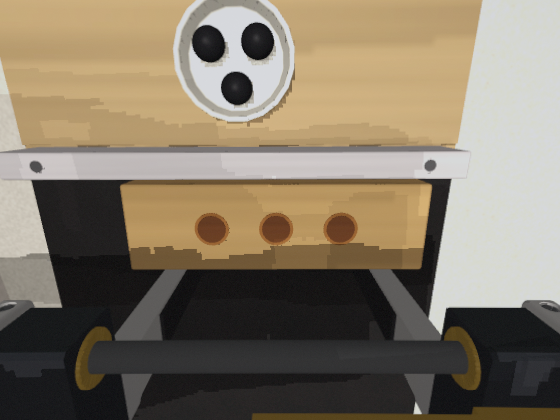

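Force rose to 9 N and the bar centre is at y=52.5 (home ≈52.2), so it has reached the fence. I'll press a little more to seat it, then back off.

Call:
play_rows(motion=[0, 0, 0, 0, 0.0015, 0, -1, 0, 0, 0, 0.001, 0.0015, 0, -1, 0, 0, 0, 0.001, 0.001, 0, -1])

```text
clock: 16.0
eef_pos: [599.5, 18.6, -13.6]
eef_rot: [-1.611, 1.555, -1.649]
wrist_force: [-1.5, -7.7, 5.2]
finger_gap: 94.1
```

Run:
```python
from h import *
s,M=st(-2.1)
```

```text
t 16.0 pos [599.5  18.6 -13.6] F [-1.5 -7.7  5.2] gap 94.1
zyaw -2.2 x [-0.001 -0.016 -1.   ] j [-0.02  0.62  1.53 -0.02  0.99  0.03]
turn [-0.0017 -0.0007  0.0162]
```

Call:
play_rows(motion=[0, 0, 0, 0, -0.003, 0, -1, 0, 0, 0, 0, -0.012, 0, -1, 0, 0, 0, 0, -0.025, 0, -1, 0, 0, 0, -0.02, -0.025, 0, -1, 0, 0, 0, -0.04, -0.01, 0, -1, 0, 0, 0, -0.04, 0, 0, -1, 0, 0, 0, 0, 0, 0, -1])

```text
clock: 16.7
eef_pos: [595.3, -60.1, 90.0]
eef_rot: [-1.819, 1.556, -1.858]
wrist_force: [0.3, 0.3, 0.3]
finger_gap: 94.4
```

Run:
```python
from h import *
s,M=st(-2.1)
bar(('wrist','scene'),'m'); fence(tag='n')
im=cv2.imread('pics/mscene.png')
cv2.imwrite('pics/s10z.png',cv2.resize(im[150:300,150:350],None,fx=4,fy=4))
im,d,p=snap('top','t2.png')
```

```text
t 16.7 pos [595.3 -60.1  90. ] F [0.3 0.3 0.3] gap 94.4
zyaw -2.23 x [-0.004 -0.014 -1.   ] j [-0.15  0.49  1.47 -0.02  1.19 -0.11]
turn [-0.0022 -0.0036  0.0142]
wrist 0.84 ztop 51.1 n 13437
  mean [599.2  52.5  50.1] rect [599.4  51.9] [ 45.  149.9] yaw -2.16 sz [ 45. 148.]
scene 0.77 ztop 54.2 n 643
  mean [602.6  52.7  51.6] rect [601.5  52.1] [ 47.7 150.7] yaw -1.04 sz [ 45.  149.9]
fence 6526 yaw -1.83 y at 580 83.0 [578.7  82.4] [ 15.  239.7]
```

View pics/mwrist.png

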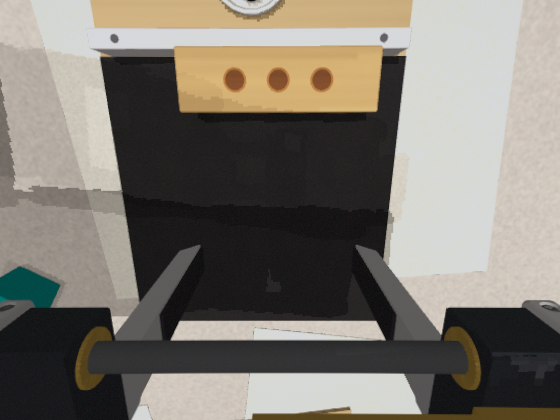

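View pics/s10z.png

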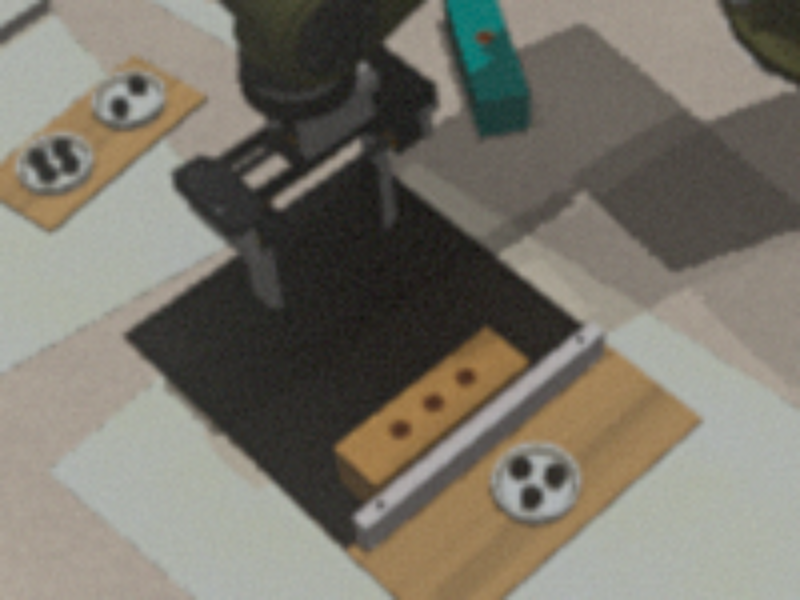

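View pics/t2.png

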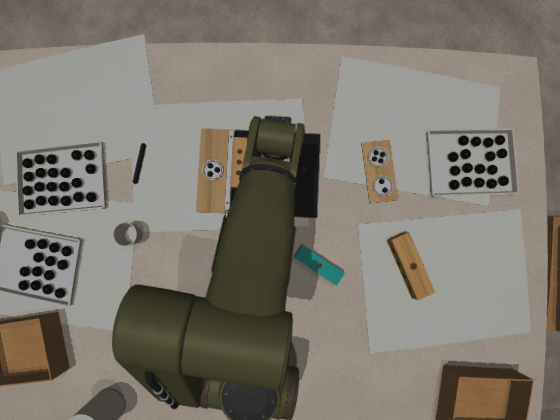

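Run:
```python
from h import *
print(sign_off())
```

```text
the job is handed in; nothing more can be done
None
```

The job is handed in: the bar lies with its 3-pocket face up, matching the 3 balls in the sample dish, and is home against the fence. It took about 17 s on the robot clock, against the 48 s limit. I rolled the bar twice towards the fence with the two open fingertips. I then squared it with a low level push, slid it home until contact (about 9 N), and backed off clear.

**Last checks**
- **Flatness:** the bar lies flat, with its top at z≈50–51 mm. Its yaw was −2.2° by the wrist camera, against −2.1° for the fence.
- **Gap to the fence:** the bar's fence-side face measures about 74.4 mm and the fence face about 74.7 mm, so they agree within camera accuracy.
- **Other things:** the dishes, cup and pen look unmoved in the last top picture.

**Disagreements and mistakes**
- **Yaw readings:** the scene camera, which is coarser and further away, read the bar at −1.0°. The last wrist view put the fence at −1.8°. The wrist pictures show the bar flush with the fence.
- **First approach:** it passed over the bar without touching it, because the open fingertips sit about 30 mm above the TCP. I corrected this from the depth image. Lining up the second approach then nudged the bar about 2 mm before the first roll.

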